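Clean a fixture plate and run it out to the pointer

ROBOT

A 6-joint arm with a two-finger parallel gripper is mounted at the origin on a cart in front of the work surface, level with it; the furniture and walls round the work are solid. World frame = base frame: x ahead of the robot, y to its left, z up, the work surface at z = 0. Lengths are in m, angles in rad, forces in N, time in s.
With the tool pointing down it reaches from about 0.375 to 0.975 m from the base axis. Payload 3.8 kg.
Tool frame: the origin (TCP) lies on the centre line of the jaws, within the pads' length; the fingertips stand 8 mm ahead of it and the grasp point (between the pads) lies 11 mm behind it; z points along the fingers, y is the direction in which the jaws open and shut (so a half turn about z gives the same grasp; the last joint's range is limited). The gripper opens to 85 mm and grips with 20 to 120 N. Pads are 22 mm wide; open, the fingers measure 114 mm over their backs; the gripper's body (76 mm by 85 mm) begins 54 mm behind the grasp point. The pads swing forward as they close: fully open they stand 13 mm farther back than shut.
Start: joints at [-1.213, 0.264, 1.604, -0, 1.274, -0.037], TCP at [0.26, -0.623, 0.239] pointing down, gripper open.
Joint ranges: [-2.63, 2.63], [-0.94, 2.18], [0.31, 2.57], [-1.31, 4.45], [0, 2.66], [-2.55, 2.55]. Speed limits (rad/s): [2.57, 2.57, 3.14, 3.14, 3.14, 3.14].

INTERFACE

Orientations are given as a rotation vector (axis times angle).
In Python, from workcell import * gives the robot as it stands.
- The arm moves only by the tool play_rows, never from a script. Its arguments are lists of equal length, an entry for each row: "slide": the shift along the tool's x, y, z in cm, a list of three; "delta_rot": the turn, a rotation vector about the tool's x, y, z in rad, a list of three. In form: {"slide": [[x, y, z], ...], "delta_rot": [[wx, wy, wz], ...]}. A call has 1 to 12 rows; each row is the pose to reach, as a shift and turn from the pose measured when the call began, along the tool's axes at that moment; what a row does not reach only later rows make up. A row lasts 1/12 s, in which the tool goes at most 41.7 mm and 7.16 degrees, less where a joint would pass 70% of its speed; a pose out of reach is approached as far as the arm can. A call with a gripper value outside its range is refused whole. "hand" is the opening, from 0 (shut) to 1 (fully open), set as the call begins (left out, the last holds). The fingers move at their own pace and stop on an object; "force" is the grip in N (left out, the last holds). Time passes only in rows, so rows that repeat a pose let the fingers close. It gives the time, the measured TCP pose, the force and the opening at its end, in the units of the state.
- read_state(): the state, without advancing time (a new reading comes with each control period).
- read_camera(name): name is "side" or "top" or "wrist"; returns a dict with "image" (420x560x3 uint8, red, green, blue), "depth" (420x560 float32, m along the optical axis (not along the pixel's ray), 0 where there is no reading), "fovy" (degrees; the focal length in pixels is half the picture's height over the tangent of half this angle, whatever the lens; pixels are square), "cx", "cy" (the principal point, pixels), "world_from_camera" (4x4, takes a point from camera to world coordinates); the wrist camera has in their place "hand_eye" (4x4, takes a point from camera to tool coordinates, whose origin is the TCP and whose axes are the flange's). Camera axes: x right, y up, looking along -z (the intrinsics and any distortion apply to the point x, -y, -z); pixel columns grow to the right and rows downward; lengths in m; the calibration is good to about 2 mm. A picture is of the moment at which its call begins: read the wrist's pose just before it.
- finish_job(): hands the job in, once; it reports no verdict.
Trained networks look in a picture, given as the dict that the camera call returned (one of the last four; its "shot" number tells which), for a name from the list of things; names that differ only in an ending like _2 or _b are one class to them, and where a whole thing is asked for, a point or a joint stands for the part that bears it (a point fixed in the world has none). Each returns a list of dicts, best first, with "conf" (0 to 1); they miss things now and then, are a little off and sometimes report something else, mostly with a low value. They report only what shows in the picture. A call takes as long as a camera call. They do not tell look-alikes from the thing itself.
- spot_in(target, picture): "bbox" ([centre column, centre row, width, height] in pixels, round what is visible of it).
- landmark_of(target, picture): "at" ([column, row] in pixels: a listed point, or the origin of a listed thing).
The state is a dict: "time": time; "q": joint angles; "joint_vel": joint speeds; "joint_torque": joint torques, N m; "tool_pos": TCP position; "tcp_rot": TCP orientation; "wrist_force": force on the tool from outside, world axes, zero at the start; "torque": the same for the moment, N m; "width": opening from 0.0 (shut) to 1.0 (fully open).
Only numpy, scipy, OpenCV 4.12 (cv2) and the standard library are available. Lean on these libraries where they do the work, as an engineer would, in place of code of your own. Each camera call takes 0.05 s, during which the arm holds its last target.

TASK

Pick up the yellow scraper block and with it, not with the fingers, wipe the three loose brass chips along the fixture plate and off its front end into the blue tray, then stand the scraper back on the bench. Then slide the plate straight out over the end of the grey support block, without lifting or tipping it, until its front edge is level with the tip of the red pointer beside its path. That far out the plate would tip over, so keep hold of it, best by its black grip bar, and finish while still holding it flat on the block; leave the other things on the bench alone.

Things in the scene. Friction and masses are not known exactly. Their poses are not given: they have to be found in the camera images.
- stand: Grey support block bolted to the bench: 64 mm wide (its x), 200 mm long (its y), top 50 mm above the bench; origin at the centre of its underside, z up. The plate runs out over its -y end, the end next to the blue tray, which points obliquely ahead and to the robot's right. It cannot move.
- stand_edge (a point): Middle of the upper edge of the support block's -y end (50 mm above the bench, 100 mm from the block's centre); axes as the block's.
- plate: Loose aluminium fixture plate lying on the support block: 70 mm wide (its x), 240 mm long (its y), 12 mm thick, 0.4 to 0.8 kg; origin at the centre of its underside. Its -y end is the front end, which at the start sticks out 25 to 55 mm beyond the block's -y end; its axes are within 0.05 rad of the block's. The dark dots on it are only shallow screw holes. It tips over the block's edge when more than about 125 mm sticks out and nobody holds it.
- plate_front (a point): Middle of the plate's front (-y) edge, at half its thickness; axes as the plate's.
- plate_grip (a point): Point to grip in the plate's black upright grip bar, which is fixed to the plate 92 mm from its centre towards the tail (+y): the bar is 60 mm along the plate's x, 16 mm thick along the plate's y, and rises 35 mm above the plate's top (97 mm above the bench). This point lies on its centre line 15 mm below its top, 20 mm above the plate's top.
- tray: Blue open tray fixed to the bench before the support block's -y end: 120 mm (its x) by 140 mm (its y), 18 mm high, walls and floor 3 mm; origin at the centre of its underside, axes as the block's, its centre 80 mm beyond the block's end.
- mark (a point): Tip of the red pointer, 57 mm above the bench, on a steel post fixed beside the tray on the block's +x side (the side farther from the robot), 140 to 160 mm beyond the block's -y end and 55 mm sideways from the block's centre line (so 20 mm clear of the plate's side); axes as the block's. It points across the plate's path; the plate's front edge shall come level with it, measured along the block's y. The post, about 66 mm tall, cannot move.
- scraper: Loose yellow scraper block, 0.12 kg, standing on the bench on a black rubber lip: foot 90 mm wide (its x), 30 mm deep (its y), 16 mm high; in the middle an upright handle 30 mm (x) by 22 mm (y), whose top is 71 mm above the foot. Origin at the centre of its underside, z up. Wiped with its width across the plate it covers the whole plate.
- chip_0: Loose brass chip (offcut) on the plate, 14 x 12 x 9 mm, 12 g; origin at the centre of its underside. The chip nearest the grip bar, along the plate within 10 mm of its centre, and within 20 mm of its centre line.
- chip_1: A chip like chip_0, 20 to 45 mm forward of the plate's centre.
- chip_2: A chip like chip_0, 65 to 85 mm forward of the plate's centre.
- circuit_board: Small green circuit board lying on the bench near the robot, 36 x 60 x 12 mm; leave it alone.
- bolt: Steel hexagon bolt standing on its head, 17 x 15 x 34 mm, near the bench's right edge; leave it alone.
- hex_keys: Yellow hex key set, 22 x 92 x 24 mm, lying beyond the support block as seen from the robot; leave it alone.
Things that resemble listed ones, but are neither listed nor needed, are in the scene too. Of the things shaped like the scraper, the yellow one is meant.

How it is judged:
On the way, in this order (a step that is already met when the one before it is completed fails the run):
1. the scraper is held in the gripper, clear of the bench (height (world z) of scraper above 0.03 m and contact force between the fingers and scraper above 1 N), for 0.2 s.
2. all three chips lie in the tray (x of chip_0 in the frame of tray between -0.06 and 0.06 m and y of chip_0 in the frame of tray between -0.07 and 0.07 m and height (world z) of each of chip_0, chip_1, chip_2 below 0.04 m and x of chip_1 in the frame of tray between -0.06 and 0.06 m and y of chip_1 in the frame of tray between -0.07 and 0.07 m and x of chip_2 in the frame of tray between -0.06 and 0.06 m and y of chip_2 in the frame of tray between -0.07 and 0.07 m), for 0.2 s.
3. the scraper stands on the bench again, let go (height (world z) of scraper below 0.01 m and angle between scraper's own z axis and vertical below 0.15 rad and contact force between the fingers and scraper below 0.05 N), for 0.2 s.
At the end, for the whole second after the job is handed in: Front edge within 7 mm of the pointer tip along the block; plate within 15 mm of the centre line, straight to 0.12 rad, flat to 0.04 rad, resting on the block within 5 mm, still and held by the fingers (over 1 N); chips in the tray; scraper upright on the bench, not held (all of step 2 and all of step 3 and y of plate_front in the frame of mark between -0.007 and 0.007 m and x of plate_front in the frame of stand between -0.015 and 0.015 m and angle between the y axis of plate and the y axis of stand, either way round below 0.12 rad and angle between plate's own z axis and vertical below 0.04 rad and z of plate in the frame of stand between 0.045 and 0.055 m and contact force between the fingers and plate above 1 N and contact force between plate and stand above 0.3 N and linear speed of plate below 0.01 m/s); the arm keeps its last pose, push and grip.
It fails at once if the plate is tipped by more than 0.12 rad (angle between plate's own z axis and vertical above 0.12 rad).
It fails at once if the plate is lifted more than 15 mm off the block (z of plate in the frame of stand above 0.065 m).
It fails at once if the fingers touch a chip (contact force between the fingers and chip_0 above 0.3 N or contact force between the fingers and chip_1 above 0.3 N or contact force between the fingers and chip_2 above 0.3 N).
It fails at once if another thing on the bench is moved by more than 20 mm (distance of any of circuit_board, bolt, hex_keys from where it was at the start of the episode above 0.02 m).
It also fails if it takes over 58 s, if anything falls off the work surface, if the arm or the gripper's body presses on something with over 40 N, if the wrist force passes 120 N, or if a joint passes its speed limit or range.

## Working session

There is one attempt and no reset: what is moved stays moved. The work goes in short steps, Python scripts to look and compute and a tool call to move; the robot and the scene stay as the last step left them, time stands still between calls to the robot, and variables do not carry over. Pictures are saved under pics/ and viewed, and the job is handed in when it is done.

Besides the shell and the picture viewer there is one more tool, called after ">>>" in YAML: its name, and indented under it one key for each argument. play_rows: Moves the arm, as the interface text tells. Its arguments: {"type":"object","properties":{"slide":{"type":"array"},"delta_rot":{"type":"array"},"hand":{"type":"number"},"force":{"type":"number"}},"required":["slide","delta_rot"]}

```bash
ls; mkdir -p pics; cat > h.py <<'E'
from workcell import *
import numpy as np, cv2
from scipy.spatial.transform import Rotation as R
def save(d,n): cv2.imwrite('pics/'+n+'.png', d['image'][:,:,::-1])
def xyz(d,st=None):
    im=d['image'];h,w=im.shape[:2];f=h/2/np.tan(np.radians(d['fovy'])/2)
    v,u=np.mgrid[:h,:w];z=d['depth'].astype(float)
    K=np.array([[f,0,d['cx']],[0,f,d['cy']],[0,0,1]])
    dist=d.get('distortion',None)
    x=(u-d['cx'])/f;y=(v-d['cy'])/f
    if dist is not None:
        p=cv2.undistortPoints(np.stack([u,v],-1).reshape(-1,1,2).astype(float),K,np.array(dist)).reshape(h,w,2);x=p[...,0];y=p[...,1]
    P=np.stack([x*z,-y*z,-z,np.ones_like(z)],-1)
    if 'world_from_camera' in d: T=np.array(d['world_from_camera'])
    else:
        B=np.eye(4);B[:3,:3]=R.from_rotvec(st['tcp_rot']).as_matrix();B[:3,3]=st['tool_pos'];T=B@np.array(d['hand_eye'])
    W=(P@T.T)[...,:3];W[z==0]=np.nan
    return W
E
python3 - <<'E'
from h import *
s=read_state();print(s)
for n in ['side','top','wrist']:
    d=read_camera(n);save(d,n+'0');print(n,{k:v for k,v in d.items() if k not in('image','depth')})
    np.save('/tmp/'+n,xyz(d,s))
    for t in ['stand','stand_edge','plate','plate_front','plate_grip','tray','mark','scraper','chip_0','circuit_board']:
        l=landmark_of(t,d)
        for o in l[:4]:
            c,r=np.round(o['at']).astype(int);W=np.load('/tmp/'+n+'.npy')
            print(t,o,W[min(max(r,0),419),min(max(c,0),559)].round(3))
E
```

```text
pics
{'time': 0.0, 'q': array([-1.21286110e+00,  2.64774224e-01,  1.60539525e+00,  1.62397120e-05,
        1.27367634e+00, -3.68952819e-02]), 'joint_vel': array([-0.00041309, -0.0007026 ,  0.00157928,  0.00039992,  0.00141011,
       -0.00058752]), 'joint_torque': array([-7.23943012e-04, -5.15114808e+01, -3.67317224e+01, -1.42732092e-04,
        1.30556009e-02,  2.98156874e-05]), 'tool_pos': array([ 0.25939505, -0.62239317,  0.23793632]), 'tcp_rot': array([-3.07839091e+00, -6.15733599e-01,  5.41230457e-04]), 'wrist_force': array([-0.04605255,  1.29584885, -0.56151647]), 'torque': array([-0.02013565,  0.02585586, -0.00169854]), 'width': 0.9998212955270994}
side {'fovy': 52.12852244412608, 'cx': 279.75620409693295, 'cy': 214.40006273491585, 'world_from_camera': array([[ 0.9550217 ,  0.24728046, -0.16366408,  0.34324531],
       [-0.29649759,  0.80516174, -0.51361829, -0.63763315],
       [ 0.00476829,  0.53904262,  0.84226499,  0.97225775],
       [ 0.        ,  0.        ,  0.        ,  1.        ]]), 'shot': 1}
stand {'at': [277.7, 218.3], 'conf': 0.87} [ 0.512 -0.093  0.064]
stand_e
[... 2070 characters left out ...]
'conf': 0.55} [ 0.561 -0.09   0.073]
chip_0 {'at': [298.6, 180.3], 'conf': 0.45} [ 0.603 -0.124  0.073]
circuit_board {'at': [312.1, 285.2], 'conf': 0.97} [ 0.371 -0.155  0.004]
circuit_board {'at': [280.3, 208.8], 'conf': 0.56} [ 0.538 -0.081  0.064]
wrist {'fovy': 67.80263793007973, 'cx': 274.7898939806339, 'cy': 210.5001820131092, 'hand_eye': array([[-2.71383494e-04,  9.52351468e-01,  3.05002636e-01,
         7.83091975e-02],
       [ 9.99999883e-01,  3.80878538e-04, -2.99495028e-04,
         1.02667882e-03],
       [-4.01393487e-04,  3.05002519e-01, -9.52351460e-01,
        -1.35807629e-01],
       [ 0.00000000e+00,  0.00000000e+00,  0.00000000e+00,
         1.00000000e+00]]), 'shot': 3}
```

```bash
python3 - <<'E'
import cv2
a=cv2.imread('pics/top0.png');cv2.imwrite('pics/top0c.png',cv2.resize(a[90:350,150:450],None,fx=2.3,fy=2.3,interpolation=2))
E
```

```text
(no output)
```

View pics/side0.png

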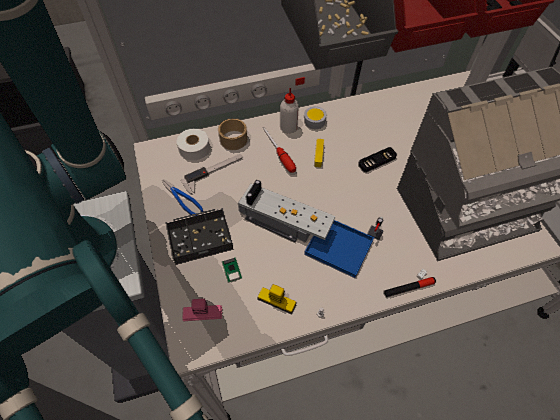

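View pics/top0c.png

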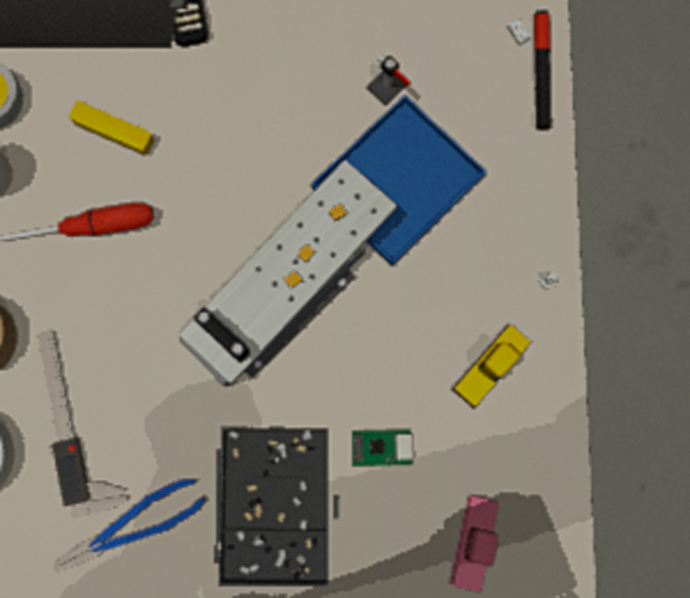

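The images show the plate, running from the black bar at top-view (258,226) to the blue tray, with three chips on it. The yellow scraper is at top-view (365,249), and the pink one is a look-alike. Next I'll fit the poses from the depth data.

```bash
python3 - <<'E'
from h import *
for n in ['top','side']:
    d=read_camera(n);W=xyz(d);im=d['image'];hsv=cv2.cvtColor(im,cv2.COLOR_RGB2HSV);H,S,V=[hsv[...,i].astype(int) for i in range(3)]
    x,y,z=W[...,0],W[...,1],W[...,2]
    def rep(name,m,save=False):
        if m.sum()<4: print(name,m.sum());return
        p=np.ascontiguousarray(W[m][:,:2]).astype(np.float32)
        r=cv2.minAreaRect(p); print(n,name,m.sum(),'c',np.round(r[0],4),'wh',np.round(r[1],4),'ang',round(r[2],2),'med',np.median(W[m],0).round(4))
        return r
    yel=(H>20)&(H<35)&(S>150)
    sc=yel&(x>.38)&(x<.53)&(y>-.35)&(y<-.2)
    rep('scr all',sc);rep('scr foot',sc&(z<.03)&(z>.008));rep('scr top',sc&(z>.06));print('ztop',np.nanpercentile(z[sc],[5,25,75,95]))
    reg=(x>.38)&(x<.72)&(y>-.22)&(y<.05)
    pl=reg&(z>.054)&(z<.068)
    rep('plate',pl);print(np.nanpercentile(z[pl],[5,50,95]))
    # erode
    k=cv2.morphologyEx(pl.astype(np.uint8),cv2.MORPH_OPEN,np.ones((3,3)));rep('plate op',k>0)
    rep('bar',reg&(z>.088)&(z<.105))
    ch=reg&(H>10)&(H<28)&(S>130)&(z>.055)
    nl,lab,st,ce=cv2.connectedComponentsWithStats(ch.astype(np.uint8))
    for i in range(1,nl):
        if st[i,4]>5: rep('chip%d'%i,lab==i)
    bl=(H>100)&(H<125)&(S>150)&(x>.5)&(z<.03)&(z>-.01)&(y<-.05);rep('tray',bl);rep('trayrim',bl&(z>.012))
    red=((H<6)|(H>174))&(S>150)&(x>.66)&(x<.8)&(y>-.25)&(y<-.1)
    rep('mark',red)
    if red.any(): print(W[red].round(4)[::3])
print(read_state()['time'])
E
```

```text
top scr all 467 c [ 0.4554 -0.2746] wh [0.0276 0.0878] ang 48.39 med [ 0.4504 -0.2682  0.0175]
top scr foot 294 c [ 0.4554 -0.2746] wh [0.0276 0.0878] ang 48.3 med [ 0.444  -0.263   0.0161]
top scr top 135 c [ 0.4554 -0.2747] wh [0.0212 0.0301] ang 48.96 med [ 0.4547 -0.2743  0.0708]
ztop [0.01266635 0.01543379 0.06827051 0.07269731]
top plate 2937 c [ 0.5432 -0.0712] wh [0.0725 0.2398] ang 47.43 med [ 0.5467 -0.0723  0.0625]
[0.05951918 0.06253801 0.06533323]
top plate op 2912 c [ 0.5439 -0.0705] wh [0.0706 0.2398] ang 47.43 med [ 0.5471 -0.0724  0.0625]
top bar 203 c [ 0.4759 -0.0084] wh [0.0594 0.016 ] ang 47.42 med [ 0.4748 -0.0089  0.0972]
top chip1 30 c [ 0.5989 -0.1184] wh [0.0097 0.0126] ang 30.19 med [ 0.5986 -0.1173  0.0722]
top chip2 26 c [ 0.5577 -0.0872] wh [0.0098 0.0127] ang 59.63 med [ 0.5571 -0.088   0.072 ]
top chip3 30 c [ 0.5317 -0.0753] wh [0.0104 0.0129] ang 34.21 med [ 0.5317 -0.0749  0.0719]
top tray 2107 c [ 0.6493 -0.1825] wh [0.1187 0.1383] ang 44.28 med [ 0.6616 -0.1942  0.0039]
top trayrim 172 c [ 0.6493 -0.1825] wh [0.1187 0.1382] ang 44.24 med [ 0.6514 
[... 1038 characters left out ...]
ng 71.92 med [ 0.5282 -0.0779  0.071 ]
side chip6 27 c [ 0.5543 -0.0889] wh [0.012  0.0136] ang 44.53 med [ 0.5542 -0.0906  0.0701]
side chip7 26 c [ 0.596  -0.1197] wh [0.0116 0.0138] ang 25.2 med [ 0.5952 -0.1213  0.0712]
side tray 2155 c [ 0.7096 -0.2424] wh [0.1315 0.3085] ang 44.52 med [ 0.6537 -0.1878  0.0033]
side trayrim 259 c [ 0.7065 -0.2454] wh [0.1229 0.3085] ang 44.52 med [ 0.6605 -0.2058  0.0167]
side mark 21 c [ 0.7412 -0.1846] wh [0.0223 0.0055] ang 46.58 med [ 0.7414 -0.1833  0.0602]
[[ 0.7478 -0.1755  0.0612]
 [ 0.7487 -0.1793  0.0619]
 [ 0.7484 -0.181   0.06  ]
 [ 0.7365 -0.1868  0.0654]
 [ 0.7369 -0.1877  0.0618]
 [ 0.7368 -0.189   0.059 ]
 [ 0.7351 -0.1922  0.0602]]
1.75
```

```bash
cat >> h.py <<'E'
def plan(p,yaw_deg,s=None):
    s=s or read_state();A=R.from_rotvec(s['tcp_rot']);a=np.radians(yaw_deg)
    y=np.array([np.cos(a),np.sin(a),0]);z=np.array([0,0,-1.]);x=np.cross(y,z)
    B=R.from_matrix(np.stack([x,y,z],1))
    d=A.inv().apply(np.array(p)-s['tool_pos'])*100;r=(A.inv()*B).as_rotvec()
    print('slide',d.round(2),'rot',r.round(4),'rows>=',max(np.linalg.norm(d)/4.17,np.degrees(np.linalg.norm(r))/7.16).round(1))
E
python3 - <<'E'
from h import *
plan((.4535,-.276,.16),-131.6)
E
```

```text
slide [ 31.25 -24.58   7.93] rot [-0.      0.      1.1208] rows>= 9.7
```

>>> play_rows:
  slide:
    - [31.25, -24.6, 7.9]
    - [31.25, -24.6, 7.9]
    - [31.25, -24.6, 7.9]
    - [31.25, -24.6, 7.9]
    - [31.25, -24.6, 7.9]
    - [31.25, -24.6, 7.9]
    - [31.25, -24.6, 7.9]
    - [31.25, -24.6, 7.9]
    - [31.25, -24.6, 7.9]
    - [31.25, -24.6, 7.9]
    - [31.25, -24.6, 7.9]
    - [31.25, -24.6, 7.9]
  delta_rot:
    - [0, 0, 1.12]
    - [0, 0, 1.12]
    - [0, 0, 1.12]
    - [0, 0, 1.12]
    - [0, 0, 1.12]
    - [0, 0, 1.12]
    - [0, 0, 1.12]
    - [0, 0, 1.12]
    - [0, 0, 1.12]
    - [0, 0, 1.12]
    - [0, 0, 1.12]
    - [0, 0, 1.12]
  hand: 1

```text
time: 2.75
tool_pos: [0.454, -0.2736, 0.1597]
tcp_rot: [-2.94, 1.107, 0.002]
wrist_force: [0.1, 0.8, 0.2]
width: 1.001
```

```bash
python3 - <<'E'
from h import *
s=read_state();d=read_camera('wrist');save(d,'w1');W=xyz(d,s)
hsv=cv2.cvtColor(d['image'],cv2.COLOR_RGB2HSV);H,S=hsv[...,0].astype(int),hsv[...,1]
m=(H>20)&(H<35)&(S>150)
for nm,k in (('top',m&(W[...,2]>.06)),('foot',m&(W[...,2]<.03)&(W[...,2]>.008))):
    p=W[k][:,:2].astype(np.float32)
    if len(p)>5:print(nm,len(p),cv2.minAreaRect(p),np.median(W[k],0))
print(s['time'],s['tool_pos'],s['tcp_rot'],s['q'])
plan((.4535,-.276,.046),-131.2)
E
```

```text
top 1220 ((0.5001915097236633, -0.1845826506614685), (0.2315332144498825, 0.04080723226070404), 66.3924331665039) [ 0.45818018 -0.27629951  0.07174139]
foot 1283 ((0.45520830154418945, -0.27689847350120544), (0.026589514687657356, 0.08700330555438995), 48.160465240478516) [ 0.47385422 -0.29329859  0.01708516]
2.75 [ 0.45396675 -0.27358632  0.15974395] [-2.93980401e+00  1.10710566e+00  1.77695435e-03] [-5.89347848e-01  5.61164116e-02  1.99637370e+00 -3.27721501e-05
  1.09025747e+00  1.70179437e+00]
slide [ 0.03  0.07 11.43] rot [ 0.0005 -0.0001 -0.003 ] rows>= 2.7
```

View pics/w1.png

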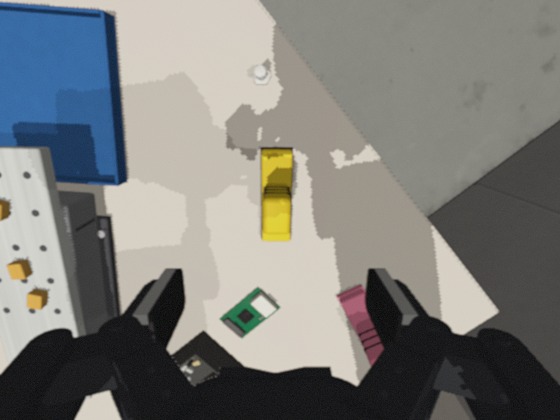

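The wrist view shows the yellow scraper lined up between the jaws at about (277,195), and its position agrees with the other cameras. I'll go down and grip it.

>>> play_rows:
  slide:
    - [0, 0, 4]
    - [0.1, 0, 8]
    - [0.1, 0, 10.5]
    - [0.1, 0, 11.4]
    - [0.1, 0, 11.4]
    - [0.1, 0, 11.4]
  delta_rot:
    - [0, 0, 0]
    - [0, 0, 0]
    - [0, 0, 0]
    - [0, 0, 0]
    - [0, 0, 0]
    - [0, 0, 0]

```text
time: 3.3
tool_pos: [0.4546, -0.2773, 0.047]
tcp_rot: [2.937, -1.112, 0.001]
wrist_force: [0.2, -0.5, 0.5]
width: 1.005
```

>>> play_rows:
  slide:
    - [0, 0, 0]
    - [0, 0, 0]
    - [0, 0, 0]
    - [0, 0, 0]
    - [0, 0, 0]
    - [0, 0, 0]
    - [0, 0, 0]
    - [0, 0, 0]
  delta_rot:
    - [0, 0, 0]
    - [0, 0, 0]
    - [0, 0, 0]
    - [0, 0, 0]
    - [0, 0, 0]
    - [0, 0, 0]
    - [0, 0, 0]
    - [0, 0, 0]
  hand: 0
  force: 50

```text
time: 3.97
tool_pos: [0.4552, -0.2776, 0.0479]
tcp_rot: [2.937, -1.111, 0.003]
wrist_force: [-0.1, 1.1, 5.4]
width: 0.245
```

>>> play_rows:
  slide:
    - [0, 0, -3]
    - [0, 0, -7]
    - [0, 0, -10]
    - [0, 0, -11]
    - [0, 0, -11]
    - [0, 0, -11]
    - [0, 0, -11]
  delta_rot:
    - [0, 0, 0]
    - [0, 0, 0]
    - [0, 0, 0]
    - [0, 0, 0]
    - [0, 0, 0]
    - [0, 0, 0]
    - [0, 0, 0]

```text
time: 4.55
tool_pos: [0.4535, -0.2763, 0.1553]
tcp_rot: [2.938, -1.111, -0.004]
wrist_force: [-0.7, 0.8, -0.2]
width: 0.247
```

```bash
python3 - <<'E'
from h import *
s=read_state();print(s['tool_pos'],s['wrist_force'],s['width'],s['time'])
d=read_camera('wrist');save(d,'w2')
d=read_camera('side');save(d,'s2');W=xyz(d)
hsv=cv2.cvtColor(d['image'],cv2.COLOR_RGB2HSV);H,S=hsv[...,0].astype(int),hsv[...,1]
m=(H>20)&(H<35)&(S>150)&(abs(W[...,0]-.455)<.08)&(abs(W[...,1]+.277)<.06)
print(m.sum(),np.percentile(W[m][:,2],[2,10,30,50,70,90]))
# plate-frame: centre and direction
c=np.array([.5415,-.071]);u=np.array([np.cos(np.radians(-42.6)),np.sin(np.radians(-42.6))])
p=c-u*.045;print(p)
plan((*p,.15),-42.6)
E
```

```text
[ 0.45348059 -0.27630022  0.15528136] [-0.69238677  0.82438291 -0.15632838] 0.247082333478817 4.55
325 [0.1153374  0.11956922 0.12221097 0.12326544 0.12463105 0.16358673]
[ 0.50837563 -0.04054058]
slide [-11.48 -21.31   0.51] rot [-1.5000e-03  3.3000e-03 -1.5506e+00] rows>= 12.4
```

View pics/w2.png

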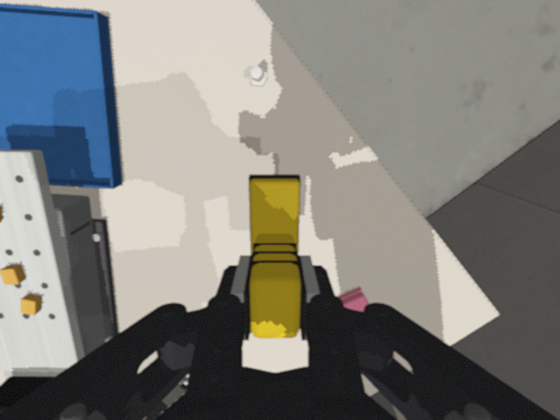

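View pics/s2.png

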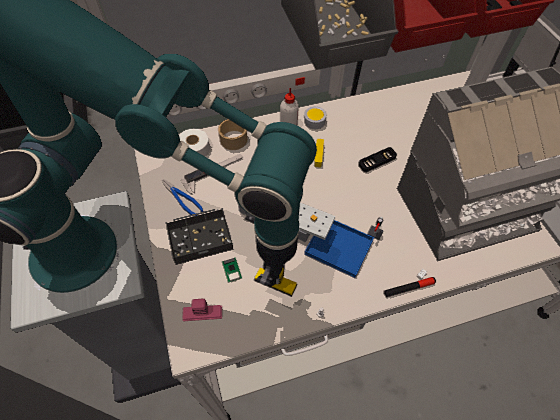

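The scraper is held and hangs upright, with its bottom about 48 mm below the TCP. I'll carry it over the plate and turn it across.

>>> play_rows:
  slide:
    - [-1, -2, -0.5]
    - [-2, -4, -0.5]
    - [-4, -7, -0.5]
    - [-5.5, -10, -0.5]
    - [-7, -13, -0.5]
    - [-8.5, -16, -0.5]
    - [-10, -18.5, -0.5]
    - [-11.5, -21.3, -0.5]
    - [-11.5, -21.3, -0.5]
    - [-11.5, -21.3, -0.5]
    - [-11.5, -21.3, -0.5]
    - [-11.5, -21.3, -0.5]
  delta_rot:
    - [0, 0, -1.55]
    - [0, 0, -1.55]
    - [0, 0, -1.55]
    - [0, 0, -1.55]
    - [0, 0, -1.55]
    - [0, 0, -1.55]
    - [0, 0, -1.55]
    - [0, 0, -1.55]
    - [0, 0, -1.55]
    - [0, 0, -1.55]
    - [0, 0, -1.55]
    - [0, 0, -1.55]

```text
time: 5.65
tool_pos: [0.5069, -0.0398, 0.158]
tcp_rot: [-2.9, -1.199, 0.009]
wrist_force: [0.2, -0.3, -0.5]
width: 0.246
```

```bash
python3 - <<'E'
from h import *
d=read_camera('wrist');save(d,'w3')
s=read_state();print(s['tool_pos'],s['wrist_force'],s['width'],s['time'],s['q'])
c=np.array([.5415,-.071]);u=np.array([np.cos(np.radians(-42.6)),np.sin(np.radians(-42.6))])
plan((*(c-u*.045),.113),-42.6)
E
```

```text
[ 0.50693745 -0.03998831  0.15802244] [-0.14649836  0.10854589 -1.87434113] 0.25103605527724804 5.7 [-1.28256435e-01  2.01579587e-02  2.03718927e+00  9.29262501e-04
  1.09092846e+00  6.53058640e-01]
slide [0.08 0.17 4.5 ] rot [-0.0059  0.0033 -0.0382] rows>= 1.1
```

View pics/w3.png

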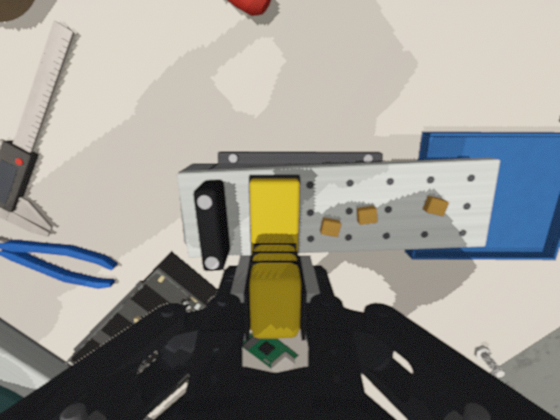

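>>> play_rows:
  slide:
    - [0.1, 0.15, 2]
    - [0.1, 0.15, 4]
    - [0.1, 0.15, 4.5]
    - [0.1, 0.15, 4.5]
    - [0.1, 0.15, 4.5]
  delta_rot:
    - [0, 0, -0.038]
    - [0, 0, -0.038]
    - [0, 0, -0.038]
    - [0, 0, -0.038]
    - [0, 0, -0.038]

```text
time: 6.12
tool_pos: [0.5076, -0.0403, 0.1119]
tcp_rot: [-2.873, -1.257, 0.012]
wrist_force: [0.4, -0.3, -1.1]
width: 0.245
```

```bash
python3 - <<'E'
from h import *
d=read_camera('wrist');save(d,'w4')
s=read_state();print(s['tool_pos'],s['wrist_force'],s['width'],s['time'])
c=np.array([.5415,-.071]);u=np.array([np.cos(np.radians(-42.6)),np.sin(np.radians(-42.6))])
plan((*(c+u*.123),.112),-42.6)
E
```

```text
[ 0.50792426 -0.04027878  0.11232982] [ 0.65474016 -0.29391026 -0.32338128] 0.2523536164998324 6.1667
slide [ 0.04 16.85 -0.09] rot [-0.0072  0.0041 -0.0018] rows>= 4.0
```

View pics/w4.png

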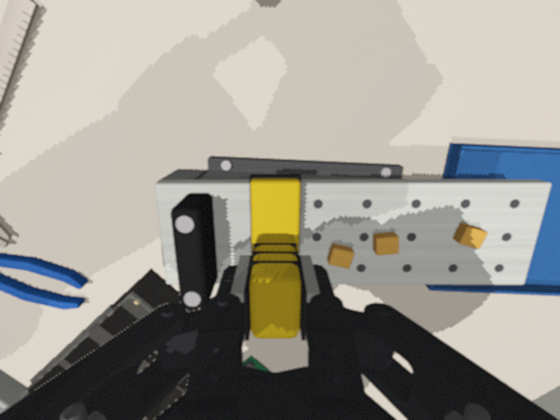

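The scraper hovers 1–2 mm above the plate, between the bar (col 195) and the chips (col 340 and beyond). Now I'll wipe.

>>> play_rows:
  slide:
    - [0, 0.8, 0]
    - [0, 1.8, 0]
    - [0, 2.8, 0]
    - [0, 3.8, 0]
    - [0, 4.8, 0]
    - [0, 5.8, 0]
    - [0, 6.8, 0]
    - [0, 7.8, 0]
    - [0, 8.8, -0.05]
    - [0, 9.8, -0.05]
    - [0, 10.8, -0.05]
    - [0, 10.8, -0.05]
  delta_rot:
    - [0, 0, 0]
    - [0, 0, 0]
    - [0, 0, 0]
    - [0, 0, 0]
    - [0, 0, 0]
    - [0, 0, 0]
    - [0, 0, 0]
    - [0, 0, 0]
    - [0, 0, 0]
    - [0, 0, 0]
    - [0, 0, 0]
    - [0, 0, 0]

```text
time: 7.17
tool_pos: [0.5892, -0.115, 0.1124]
tcp_rot: [-2.875, -1.258, 0.008]
wrist_force: [0.4, -0.9, -1.6]
width: 0.251
```

```bash
python3 - <<'E'
from h import *
d=read_camera('wrist');save(d,'w5')
s=read_state();print(s['tool_pos'],s['wrist_force'],s['width'],s['time'])
c=np.array([.5415,-.071]);u=np.array([np.cos(np.radians(-42.6)),np.sin(np.radians(-42.6))])
plan((*(c+u*.125),.112),-42.6)
E
```

```text
[ 0.58820732 -0.11430859  0.11217859] [-0.81417754 -0.28272347 -0.93424937] 0.2513296959292247 7.2167
slide [ 0.04  6.13 -0.02] rot [-0.0066  0.0038 -0.0026] rows>= 1.5
```

View pics/w5.png

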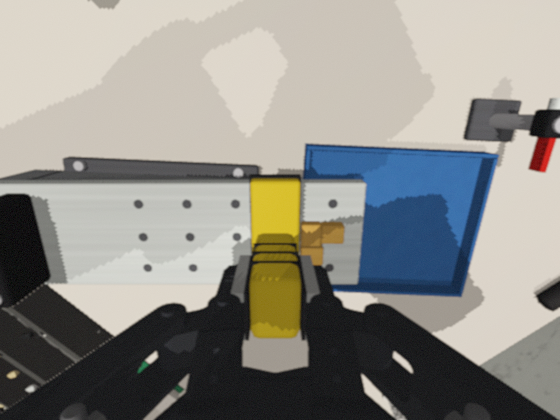

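All three chips are bunched in front of the foot, at about (320,240). I'll push on past the front edge.

>>> play_rows:
  slide:
    - [0, 0.8, 0]
    - [0, 1.6, 0]
    - [0, 2.4, 0]
    - [0, 3.2, 0]
    - [0, 4, 0]
    - [0, 4.6, 0]
    - [0, 5.2, 0]
    - [0, 5.8, 0]
    - [0, 6.3, 0]
    - [0, 6.3, 0]
    - [0, 6.3, 0]
  delta_rot:
    - [0, 0, 0]
    - [0, 0, 0]
    - [0, 0, 0]
    - [0, 0, 0]
    - [0, 0, 0]
    - [0, 0, 0]
    - [0, 0, 0]
    - [0, 0, 0]
    - [0, 0, 0]
    - [0, 0, 0]
    - [0, 0, 0]

```text
time: 8.13
tool_pos: [0.6346, -0.1572, 0.1117]
tcp_rot: [-2.874, -1.257, 0.01]
wrist_force: [-0.0, 0.4, -1.2]
width: 0.251
```

>>> play_rows:
  slide:
    - [0, 0, -2]
    - [0, 0, -5]
    - [0, 0, -8]
    - [0, 0, -9]
    - [0, 0, -9]
  delta_rot:
    - [0, 0, 0]
    - [0, 0, 0]
    - [0, 0, 0]
    - [0, 0, 0]
    - [0, 0, 0]

```text
time: 8.55
tool_pos: [0.6377, -0.1579, 0.2062]
tcp_rot: [2.878, 1.259, -0.0]
wrist_force: [1.1, -0.3, -0.1]
width: 0.247
```

```bash
python3 - <<'E'
from h import *
s=read_state();d=read_camera('wrist');save(d,'w6')
W=xyz(d,s);hsv=cv2.cvtColor(d['image'],cv2.COLOR_RGB2HSV);H,S=hsv[...,0].astype(int),hsv[...,1]
m=(H>8)&(H<22)&(S>120)
nl,lab,st,ce=cv2.connectedComponentsWithStats(m.astype(np.uint8))
for i in range(1,nl):
    if st[i,4]>20: print(ce[i],st[i,4],np.nanmedian(W[lab==i],0))
print(s['tool_pos'],s['wrist_force'],s['width'],s['time'],s['q'])
plan((.4545,-.2775,.14),-131.5)
E
```

```text
[ 0.63766302 -0.15790065  0.20616004] [ 1.06292489 -0.33226768 -0.1267688 ] 0.24740916237713478 8.55 [-2.80492578e-01  2.51459981e-01  1.68135775e+00 -3.34151525e-04
  1.20861459e+00  4.65809636e-01]
slide [-21.13  -5.17   6.39] rot [-1.100e-03  4.600e-03  1.549e+00] rows>= 12.4
```

View pics/w6.png

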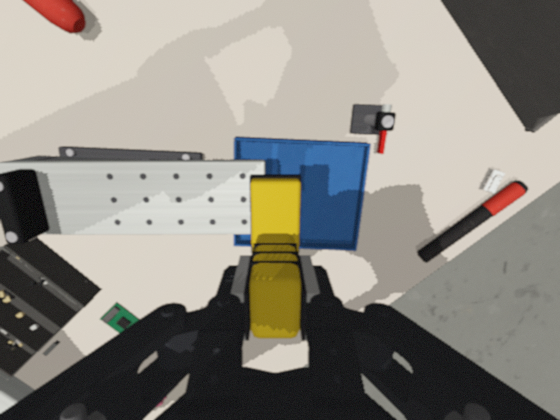

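```bash
python3 - <<'E'
from h import *
plan((.440,-.268,.12),-42.6)
E
```

```text
slide [-21.41  -6.87   8.4 ] rot [-0.0036  0.0022 -0.0026] rows>= 5.8
```

>>> play_rows:
  slide:
    - [-4, -1.2, 0]
    - [-8, -2.5, 0]
    - [-12, -4, 1]
    - [-16, -5.2, 3]
    - [-19.5, -6.3, 5.5]
    - [-21.4, -6.9, 8]
    - [-21.4, -6.9, 8.4]
    - [-21.4, -6.9, 8.4]
    - [-21.4, -6.9, 8.4]
  delta_rot:
    - [0, 0, 0]
    - [0, 0, 0]
    - [0, 0, 0]
    - [0, 0, 0]
    - [0, 0, 0]
    - [0, 0, 0]
    - [0, 0, 0]
    - [0, 0, 0]
    - [0, 0, 0]

```text
time: 9.35
tool_pos: [0.4388, -0.2669, 0.1182]
tcp_rot: [-2.874, -1.256, 0.008]
wrist_force: [0.0, 0.2, -0.2]
width: 0.248
```

```bash
python3 - <<'E'
from h import *
s=read_state();print(s['tool_pos'],s['wrist_force'],s['width'],s['time'])
for n in ('top','side'):
    d=read_camera(n);save(d,n+'7');W=xyz(d,s);hsv=cv2.cvtColor(d['image'],cv2.COLOR_RGB2HSV);H,S=hsv[...,0].astype(int),hsv[...,1]
    m=(H>8)&(H<26)&(S>110)&(W[...,0]>.55)&(W[...,0]<.75)&(W[...,1]<-.08)&(W[...,1]>-.29)
    nl,lab,st,ce=cv2.connectedComponentsWithStats(m.astype(np.uint8))
    for i in range(1,nl):
        if st[i,4]>3: print(n,ce[i],st[i,4],np.nanmedian(W[lab==i],0).round(4))
a=cv2.imread('pics/top7.png');cv2.imwrite('pics/top7c.png',cv2.resize(a[90:350,150:450],None,fx=2.3,fy=2.3,interpolation=2))
plan((.440,-.268,.049),-42.6)
E
```

```text
[ 0.43884078 -0.2669013   0.11816932] [ 0.02025587  0.22918462 -0.23345133] 0.24778721726924366 9.35
top [317.06666667 168.13333333] 75 [ 0.6481 -0.1689  0.0125]
side [336.16       240.46666667] 75 [ 0.6438 -0.1697  0.0125]
slide [-0.09 -0.05  7.15] rot [-0.0024  0.0017 -0.0018] rows>= 1.7
```

View pics/top7c.png

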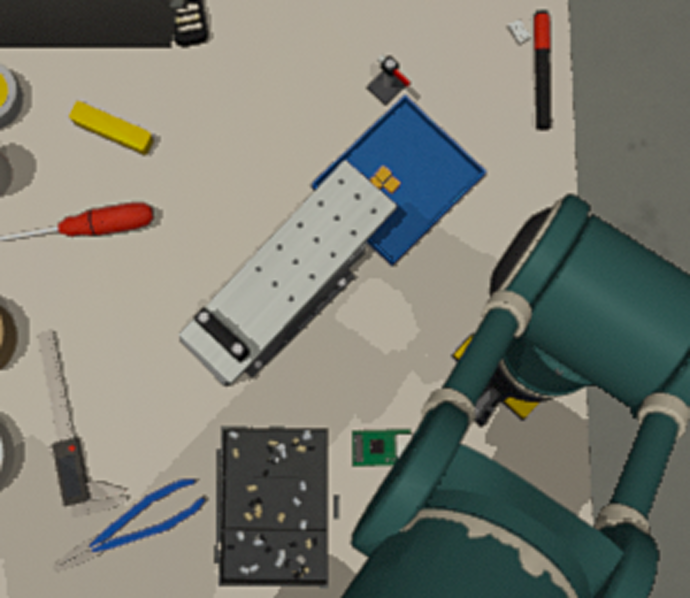

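The chips lie flat in the tray: crop (385,180), tops at z 12.5 mm. I'll set the scraper down.

>>> play_rows:
  slide:
    - [0, 0, 2.5]
    - [0, 0, 5]
    - [0, 0, 6.3]
    - [0, 0, 6.8]
    - [0, 0, 7.1]
    - [0, 0, 7.1]
    - [0, 0, 7.1]
  delta_rot:
    - [0, 0, 0]
    - [0, 0, 0]
    - [0, 0, 0]
    - [0, 0, 0]
    - [0, 0, 0]
    - [0, 0, 0]
    - [0, 0, 0]

```text
time: 10.03
tool_pos: [0.4425, -0.2682, 0.0508]
tcp_rot: [2.877, 1.261, -0.002]
wrist_force: [-0.3, -0.0, -1.3]
width: 0.253
```

```bash
python3 - <<'E'
from h import *
d=read_camera('wrist');s=read_state();print(s['tool_pos'],s['wrist_force'],s['width'],s['time']);save(d,'w8')
E
```

```text
[ 0.44243307 -0.26830087  0.0509477 ] [ 0.06959386 -0.01348197 -1.09075424] 0.2506639463861609 10.0833
```

>>> play_rows:
  slide:
    - [0, 0, 0.1]
    - [0, 0, 0.2]
    - [0, 0, 0.2]
  delta_rot:
    - [0, 0, 0]
    - [0, 0, 0]
    - [0, 0, 0]

```text
time: 10.33
tool_pos: [0.4429, -0.2687, 0.0496]
tcp_rot: [2.876, 1.26, -0.0]
wrist_force: [-0.7, -0.0, -1.1]
width: 0.248
```

>>> play_rows:
  slide:
    - [0, 0, 0.1]
    - [0, 0, 0.2]
    - [0, 0, 0.2]
  delta_rot:
    - [0, 0, 0]
    - [0, 0, 0]
    - [0, 0, 0]

```text
time: 10.58
tool_pos: [0.4431, -0.2688, 0.0477]
tcp_rot: [2.875, 1.259, 0.0]
wrist_force: [0.2, -0.6, -0.7]
width: 0.25
```

>>> play_rows:
  slide:
    - [0, 0, 0.07]
    - [0, 0, 0.12]
    - [0, 0, 0.12]
  delta_rot:
    - [0, 0, 0]
    - [0, 0, 0]
    - [0, 0, 0]

```text
time: 10.83
tool_pos: [0.4432, -0.2689, 0.0476]
tcp_rot: [2.876, 1.26, -0.0]
wrist_force: [-2.1, 2.3, 8.1]
width: 0.25
```

Contact at 8 N: it's standing on the bench. I'll release and rise.

>>> play_rows:
  slide:
    - [0, 0, -0.05]
    - [0, 0, -0.05]
    - [0, 0, -0.05]
    - [0, 0, -0.05]
    - [0, 0, -0.05]
    - [0, 0, -0.05]
    - [0, 0, -0.05]
    - [0, 0, -0.05]
  delta_rot:
    - [0, 0, 0]
    - [0, 0, 0]
    - [0, 0, 0]
    - [0, 0, 0]
    - [0, 0, 0]
    - [0, 0, 0]
    - [0, 0, 0]
    - [0, 0, 0]
  hand: 1

```text
time: 11.5
tool_pos: [0.4432, -0.2689, 0.0481]
tcp_rot: [2.876, 1.26, -0.0]
wrist_force: [0.2, 0.3, -0.8]
width: 1.002
```

>>> play_rows:
  slide:
    - [0, 0, -3]
    - [0, 0, -7]
    - [0, 0, -11]
    - [0, 0, -14]
    - [0, 0, -14]
    - [0, 0, -14]
  delta_rot:
    - [0, 0, 0]
    - [0, 0, 0]
    - [0, 0, 0]
    - [0, 0, 0]
    - [0, 0, 0]
    - [0, 0, 0]

```text
time: 12.0
tool_pos: [0.4447, -0.2697, 0.191]
tcp_rot: [2.871, 1.258, 0.005]
wrist_force: [0.3, -0.2, -0.7]
width: 1.002
```

```bash
python3 - <<'E'
from h import *
s=read_state();d=read_camera('wrist');save(d,'w9')
print(s['tool_pos'],s['wrist_force'],s['width'],s['time'])
plan((.474,-.010,.16),-42.6)
E
```

```text
[ 0.4447393  -0.26968566  0.19096405] [ 0.33469492 -0.15719886 -0.67967477] 1.001618785450481 12.0
slide [ 21.1 -15.3   2.8] rot [ 0.0034  0.0007 -0.0017] rows>= 6.3
```

View pics/w9.png

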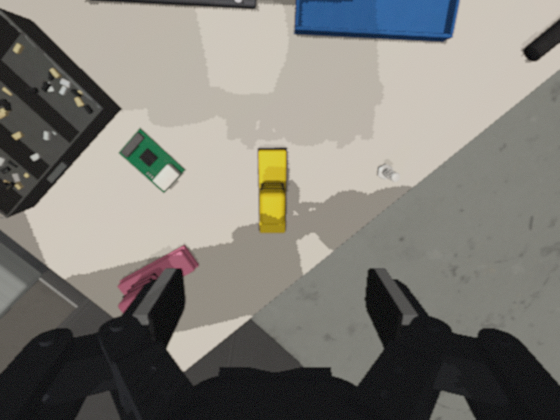

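The scraper is standing upright on the bench at (272,190) and has been let go. Next I'll go over the grip bar.

>>> play_rows:
  slide:
    - [3.5, -2.5, 0]
    - [7, -5, 0]
    - [10.5, -7.6, 0]
    - [14, -10, 1]
    - [17.5, -12.7, 2]
    - [21.1, -15.3, 2.8]
    - [21.1, -15.3, 2.8]
    - [21.1, -15.3, 2.8]
    - [21.1, -15.3, 2.8]
  delta_rot:
    - [0, 0, 0]
    - [0, 0, 0]
    - [0, 0, 0]
    - [0, 0, 0]
    - [0, 0, 0]
    - [0, 0, 0]
    - [0, 0, 0]
    - [0, 0, 0]
    - [0, 0, 0]

```text
time: 12.8
tool_pos: [0.4723, -0.0093, 0.1577]
tcp_rot: [2.874, 1.263, -0.005]
wrist_force: [0.2, -0.3, 0.6]
width: 0.998
```

```bash
python3 - <<'E'
from h import *
d=read_camera('wrist');save(d,'w10')
s=read_state();d=read_camera('wrist')
W=xyz(d,s);x,y,z=[W[...,i] for i in range(3)];V=d['image'].max(2)
v,u=np.mgrid[:420,:560]
ok=(v<300)&(abs(x-.474)<.06)&(abs(y+.01)<.06)
m=ok&(z>.09)&(z<.105);p=W[m][:,:2].astype(np.float32);print('bar',m.sum(),cv2.minAreaRect(p),np.median(W[m],0))
m=(v<300)&(z>.056)&(z<.067);m=cv2.morphologyEx(m.astype(np.uint8),cv2.MORPH_OPEN,np.ones((5,5)))>0;print('plate',m.sum(),cv2.minAreaRect(W[m][:,:2].astype(np.float32)),np.median(W[m],0))
print(s['tool_pos'],s['tcp_rot'],s['time'])
E
```

```text
bar 1967 ((0.47534096240997314, -0.008615100756287575), (0.05978574976325035, 0.01605500839650631), 47.429073333740234) [ 0.47736457 -0.00654134  0.09799776]
plate 24704 ((0.5429034233093262, -0.07140585780143738), (0.07068926095962524, 0.24072398245334625), 47.46310806274414) [ 0.5498478  -0.07438512  0.06322361]
[ 0.47280549 -0.01016444  0.1583182 ] [ 2.87473123  1.26093107 -0.00383635] 12.85
```

View pics/w10.png

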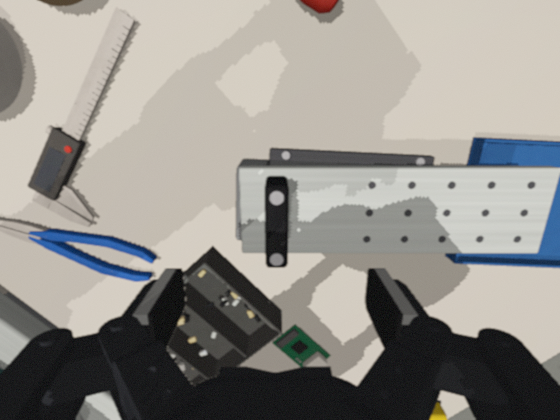

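```bash
python3 - <<'E'
from h import *
plan((.475,-.009,.078),-42.55)
E
```

```text
slide [ 0.26 -0.    8.09] rot [ 0.0021  0.0024 -0.0028] rows>= 1.9
```

>>> play_rows:
  slide:
    - [0.2, 0, 3]
    - [0.2, 0, 5.5]
    - [0.2, 0, 7.5]
    - [0.2, 0, 8]
    - [0.2, 0, 8]
    - [0.2, 0, 8]
  delta_rot:
    - [0, 0, 0]
    - [0, 0, 0]
    - [0, 0, 0]
    - [0, 0, 0]
    - [0, 0, 0]
    - [0, 0, 0]

```text
time: 13.4
tool_pos: [0.475, -0.0104, 0.0794]
tcp_rot: [2.876, 1.257, -0.002]
wrist_force: [-0.3, 0.0, 0.9]
width: 1.001
```

>>> play_rows:
  slide:
    - [0, 0, 0]
    - [0, 0, 0]
    - [0, 0, 0]
    - [0, 0, 0]
    - [0, 0, 0]
    - [0, 0, 0]
    - [0, 0, 0]
    - [0, 0, 0]
  delta_rot:
    - [0, 0, 0]
    - [0, 0, 0]
    - [0, 0, 0]
    - [0, 0, 0]
    - [0, 0, 0]
    - [0, 0, 0]
    - [0, 0, 0]
    - [0, 0, 0]
  hand: 0
  force: 60

```text
time: 14.07
tool_pos: [0.4749, -0.0099, 0.08]
tcp_rot: [2.877, 1.257, -0.002]
wrist_force: [-3.2, 1.5, 5.2]
width: 0.177
```

```bash
python3 - <<'E'
from h import *
d=read_camera('top');save(d,'t11');s=read_state();print(s['tool_pos'],s['tcp_rot'],s['wrist_force'],s['torque'],s['width'],s['time'])
W=xyz(d);hsv=cv2.cvtColor(d['image'],cv2.COLOR_RGB2HSV);H,S=hsv[...,0].astype(int),hsv[...,1];x,y,z=[W[...,i] for i in range(3)]
bl=(H>100)&(H<125)&(S>150)&(x>.5)&(z<.03)&(z>-.01)&(y<-.05)&(y>-.3)&(x<.76)
r=cv2.minAreaRect(W[bl][:,:2].astype(np.float32));print('tray',r)
th=np.radians(r[2]-90);u=np.array([np.cos(th),np.sin(th)]);v=np.array([-u[1],u[0]]);e=np.array(r[0])-.08*u
red=((H<6)|(H>174))&(S>130)&(x>.66)&(x<.8)&(y>-.25)&(y<-.1)&(z>.045)
q=W[red][:,:2]-e;print('mark along,lat',np.c_[q@u,q@v].round(4).tolist())
pl=(z>.054)&(z<.068)&(x>.55)&(x<.72)&(y<-.05)&(y>-.22)&(S<60)
q=W[pl][:,:2]-e;print('plate front along max',np.percentile(q@u,[99,99.7,100]),'lat',np.percentile(q@v,[0.5,99.5]))
print(cv2.minAreaRect(W[pl][:,:2].astype(np.float32)),'u',u)
a=cv2.resize(d['image'][90:230,220:360,::-1],None,fx=4,fy=4,interpolation=2);cv2.imwrite('pics/t11c.png',a)
for n in ('mark','plate_front'): print(n,landmark_of(n,d)[:2])
E
```

```text
[ 0.47492318 -0.0099341   0.07998499] [ 2.87657310e+00  1.25696910e+00 -1.82087972e-03] [-2.31155347  1.43477944  5.41334482] [0.40901198 0.44708131 0.04640637] 0.17630005844615712 14.1167
tray ((0.6493910551071167, -0.18295180797576904), (0.11772285401821136, 0.13930432498455048), 44.338470458984375)
mark along,lat [[0.1447, 0.0765], [0.1472, 0.0755], [0.1417, 0.0767], [0.1449, 0.0762], [0.145, 0.0735], [0.1474, 0.0723], [0.1455, 0.0733], [0.1456, 0.0705], [0.1473, 0.0689], [0.1455, 0.0699], [0.1452, 0.0669], [0.1478, 0.066], [0.1455, 0.0666], [0.1442, 0.0629], [0.1465, 0.0617], [0.1449, 0.0629], [0.1454, 0.0605], [0.1466, 0.0585], [0.1452, 0.0597], [0.1457, 0.0573]]
plate front along max [0.04530687 0.04674571 0.04882004] lat [-0.0286855   0.04209465]
((0.58820641040802, -0.11155189573764801), (0.07033392041921616, 0.1225210577249527), 47.223873138427734) u [ 0.69889567 -0.71522363]
mark [{'at': [322.4, 126.0], 'conf': 0.77}, {'at': [267.4, 222.8], 'conf': 0.47}]
plate_front [{'at': [247.6, 231.4], 'conf': 0.69}, {'at': [309.1, 169.7], 'conf': 0.57}]
```

View pics/t11c.png

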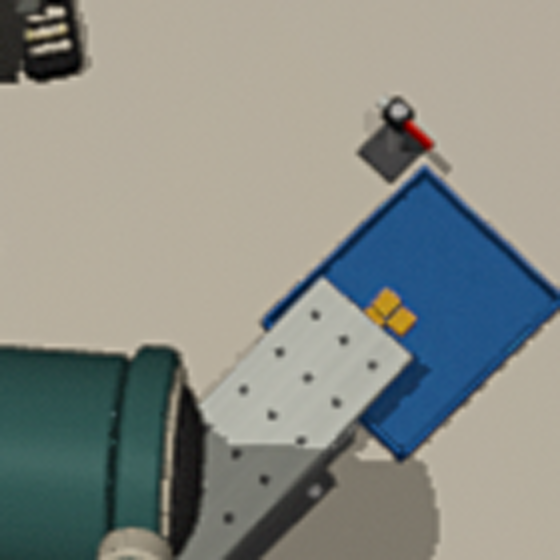

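```bash
python3 - <<'E'
from h import *
s=read_state();A=R.from_rotvec(s['tcp_rot']);u=np.array([.6989,-.7152,0])
print(A.as_matrix().round(4))
for d in (.05,.099): print(A.inv().apply(u*d)*100)
E
```

```text
[[ 6.793e-01  7.338e-01 -1.000e-04]
 [ 7.338e-01 -6.793e-01 -2.600e-03]
 [-2.000e-03  1.700e-03 -1.000e+00]]
[-0.25012816  4.99366199  0.00906031]
[-0.49525375  9.88745074  0.01793941]
```

>>> play_rows:
  slide:
    - [0, 0.3, 0.04]
    - [-0.03, 0.8, 0.05]
    - [-0.07, 1.4, 0.05]
    - [-0.1, 2, 0.05]
    - [-0.13, 2.6, 0.05]
    - [-0.16, 3.2, 0.05]
    - [-0.19, 3.8, 0.05]
    - [-0.22, 4.4, 0.05]
    - [-0.25, 5, 0.05]
    - [-0.25, 5, 0.05]
  delta_rot:
    - [0, 0, 0]
    - [0, 0, 0.003]
    - [0, 0, 0.006]
    - [0, 0, 0.009]
    - [0, 0, 0.012]
    - [0, 0, 0.015]
    - [0, 0, 0.018]
    - [0, 0, 0.02]
    - [0, 0, 0.02]
    - [0, 0, 0.02]

```text
time: 15.05
tool_pos: [0.5095, -0.045, 0.08]
tcp_rot: [2.891, 1.229, -0.003]
wrist_force: [-3.6, 4.1, 6.9]
width: 0.173
```

```bash
cat > m.py <<'E'
from h import *
import sys
d=read_camera('top');save(d,sys.argv[1]);s=read_state();print(s['tool_pos'].round(4),s['tcp_rot'].round(4),s['wrist_force'].round(2),s['torque'].round(2),s['width'].round(3),s['time'])
W=xyz(d);hsv=cv2.cvtColor(d['image'],cv2.COLOR_RGB2HSV);H,S=hsv[...,0].astype(int),hsv[...,1];x,y,z=[W[...,i] for i in range(3)]
u=np.array([.6989,-.7152]);v=np.array([-u[1],u[0]]);e=np.array([.6493,-.1829])-.08*u
red=((H<6)|(H>174))&(S>130)&(x>.66)&(x<.8)&(y>-.25)&(y<-.1)&(z>.045)
q=W[red][:,:2]-e;print('mark along',np.median(q@u))
pl=(z>.052)&(z<.072)&(x>.5)&(x<.78)&(y<-.04)&(y>-.26)&(S<60)
Q=(W[:,:,:2]-e);al=Q@u;la=Q@v;pl&=(abs(la)<.055)
r=cv2.minAreaRect(np.c_[al[pl],la[pl]].astype(np.float32));b=cv2.boxPoints(r);b=b[np.argsort(-b[:,0])]
print('rect',r,'front mid',b[:2].mean(0))
k=pl&(al>b[:2,0].mean()-.03);print('z front',np.median(z[k]),'z back',np.median(z[pl&(al<.03)]))
E
python3 m.py t12; python3 - <<'E'
from h import *
s=read_state();A=R.from_rotvec(s['tcp_rot']);print(A.as_matrix().round(4))
E
```

```text
[[ 6.940e-01  7.199e-01 -1.600e-03]
 [ 7.199e-01 -6.940e-01 -1.300e-03]
 [-2.100e-03 -3.000e-04 -1.000e+00]]Traceback (most recent call last):
  File "m.py", line 3, in <module>
    d=read_camera('top');save(d,sys.argv[1]);s=read_state();print(s['tool_pos'].round(4),s['tcp_rot'].round(4),s['wrist_force'].round(2),s['torque'].round(2),s['width'].round(3),s['time'])
                                                                                                                                                              ^^^^^^^^^^^^^^^^
AttributeError: 'float' object has no attribute 'round'
```

```bash
sed -i "s/s\['width'\].round(3)/s['width']/" m.py; python3 m.py t12
```

```text
[ 0.5095 -0.045   0.08  ] [ 2.8907  1.2284 -0.003 ] [-2.19  2.66  4.29] [0.43 0.5  0.  ] 0.1742292926414531 15.15
mark along 0.1454200327611522
rect ((0.0027238503098487854, 0.0016572177410125732), (0.18815268576145172, 0.06959830224514008), 1.869371771812439) front mid [0.09675013 0.00472607]
z front 0.06264918158455612 z back 0.06269253431631627
```

>>> play_rows:
  slide:
    - [0, 0.3, 0.04]
    - [-0.03, 0.8, 0.05]
    - [-0.05, 1.4, 0.05]
    - [-0.06, 2, 0.05]
    - [-0.08, 2.6, 0.05]
    - [-0.1, 3.2, 0.05]
    - [-0.12, 3.8, 0.05]
    - [-0.14, 4.3, 0.05]
    - [-0.15, 4.7, 0.05]
    - [-0.15, 4.8, 0.05]
    - [-0.15, 4.8, 0.05]
    - [-0.15, 4.8, 0.05]
  delta_rot:
    - [0, 0, 0]
    - [0, 0, 0.003]
    - [0, 0, 0.006]
    - [0, 0, 0.009]
    - [0, 0, 0.012]
    - [0, 0, 0.015]
    - [0, 0, 0.018]
    - [0, 0, 0.02]
    - [0, 0, 0.02]
    - [0, 0, 0.02]
    - [0, 0, 0.02]
    - [0, 0, 0.02]

```text
time: 16.15
tool_pos: [0.5415, -0.0775, 0.0801]
tcp_rot: [-2.9, -1.198, 0.006]
wrist_force: [-6.6, 7.2, 9.5]
width: 0.172
```

```bash
python3 m.py t13; python3 - <<'E'
from h import *
d=read_camera('wrist');save(d,'w13')
d=read_camera('side');save(d,'s13')
a=cv2.imread('pics/t13.png');cv2.imwrite('pics/t13c.png',cv2.resize(a[90:350,150:450],None,fx=2.3,fy=2.3,interpolation=2))
# side cross-check
W=xyz(d);hsv=cv2.cvtColor(d['image'],cv2.COLOR_RGB2HSV);H,S=hsv[...,0].astype(int),hsv[...,1];x,y,z=[W[...,i] for i in range(3)]
u=np.array([.6989,-.7152]);v=np.array([-u[1],u[0]]);e=np.array([.6493,-.1829])-.08*u
Q=W[...,:2]-e;al=Q@u;la=Q@v
red=((H<6)|(H>174))&(S>130)&(x>.66)&(x<.8)&(y>-.25)&(y<-.1)&(z>.045)
pl=(z>.054)&(z<.070)&(abs(la)<.055)&(al>.0)&(al<.2)&(S<60)
r=cv2.minAreaRect(np.c_[al[pl],la[pl]].astype(np.float32));b=cv2.boxPoints(r);b=b[np.argsort(-b[:,0])]
print('side mark',np.median(al[red]),'front',b[:2].mean(0),r[2],'zfront',np.median(z[pl&(al>.12)]),'zback',np.median(z[pl&(al<.04)]))
E
```

```text
[ 0.5415 -0.0775  0.0801] [-2.9004 -1.1983  0.0063] [-6.77  5.97 10.6 ] [ 1.02  0.98 -0.01] 0.178385348151931 16.2
mark along 0.1455650288842914
rect ((0.017477616667747498, -0.00036828964948654175), (0.2508116364479065, 0.07023531198501587), 0.6323834657669067) front mid [0.14287579 0.00101581]
z front 0.06229158142266633 z back 0.06242032261371322
side mark 0.1448026090919907 front [ 0.13989972 -0.00229004] 1.1348004341125488 zfront 0.061256842389296184 zback 0.06156695638416665
```

View pics/t13c.png

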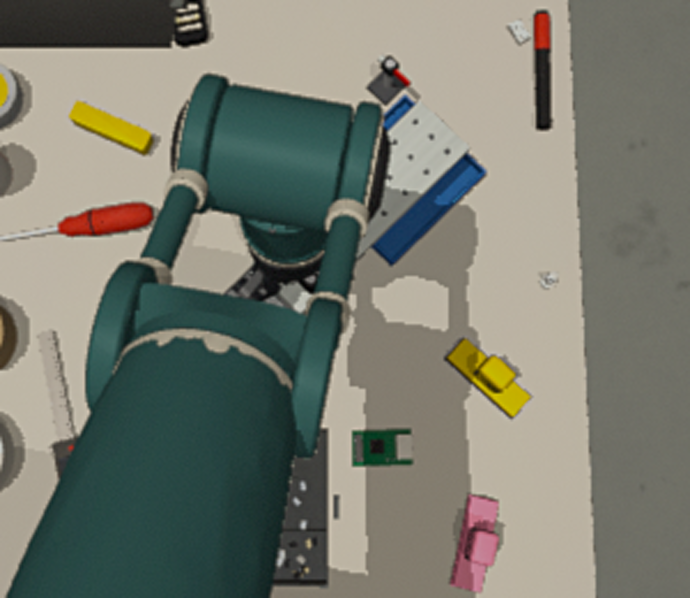

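View pics/w13.png

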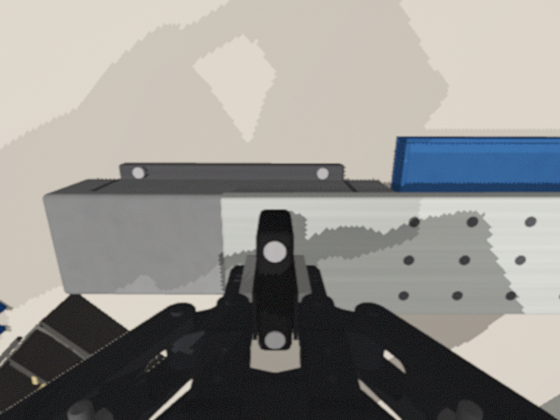

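>>> play_rows:
  slide:
    - [0, 0.25, 0.08]
    - [0, 0.45, 0.08]
    - [0, 0.6, 0.08]
    - [0, 0.6, 0.08]
    - [0, 0.6, 0.08]
  delta_rot:
    - [0, 0, 0]
    - [0, 0, 0]
    - [0, 0, 0]
    - [0, 0, 0]
    - [0, 0, 0]

```text
time: 16.72
tool_pos: [0.5435, -0.0792, 0.0804]
tcp_rot: [-2.895, -1.196, 0.011]
wrist_force: [-10.7, 8.8, 15.4]
width: 0.175
```

```bash
python3 m.py t14; python3 m.py t15
```

```text
[ 0.5435 -0.0792  0.0804] [-2.8954 -1.1957  0.0113] [-9.93  9.97 15.75] [ 1.25  1.41 -0.02] 0.17198966585446113 16.7667
mark along 0.14563966759397334
rect ((0.022048532962799072, -0.0007048733532428741), (0.2472042441368103, 0.0694209635257721), 0.6486279368400574) front mid [0.14564273 0.00069436]
z front 0.061745058797066876 z back 0.06215733899623477
[ 0.5435 -0.0792  0.0804] [-2.8954 -1.1958  0.0112] [-10.66   9.01  14.82] [1.24 1.42 0.01] 0.17262304699624603 16.8167
mark along 0.14585651268825733
rect ((0.02442336082458496, -0.003998953849077225), (0.24217489361763, 0.06975781917572021), 2.4590330123901367) front mid [0.14539932 0.00119631]
z front 0.06171760242870156 z back 0.06255974037700762
```

>>> play_rows:
  slide:
    - [0, 0.3, 0.08]
    - [0, 0.45, 0.08]
    - [0, 0.45, 0.08]
    - [0, 0.45, 0.08]
    - [0, 0.45, 0.08]
  delta_rot:
    - [0, 0, 0]
    - [0, 0, 0]
    - [0, 0, 0]
    - [0, 0, 0]
    - [0, 0, 0]

```text
time: 17.23
tool_pos: [0.5443, -0.0799, 0.0808]
tcp_rot: [-2.89, -1.193, 0.017]
wrist_force: [-11.2, 10.1, 16.0]
width: 0.174
```

```bash
python3 m.py t16; python3 - <<'E'
from h import *
d=read_camera('side');save(d,'s16')
W=xyz(d);hsv=cv2.cvtColor(d['image'],cv2.COLOR_RGB2HSV);H,S=hsv[...,0].astype(int),hsv[...,1];x,y,z=[W[...,i] for i in range(3)]
u=np.array([.6989,-.7152]);v=np.array([-u[1],u[0]]);e=np.array([.6493,-.1829])-.08*u
Q=W[...,:2]-e;al=Q@u;la=Q@v
red=((H<6)|(H>174))&(S>130)&(x>.66)&(x<.8)&(y>-.25)&(y<-.1)&(z>.045)
pl=(z>.054)&(z<.070)&(abs(la)<.055)&(al>.0)&(al<.2)&(S<60)
r=cv2.minAreaRect(np.c_[al[pl],la[pl]].astype(np.float32));b=cv2.boxPoints(r);b=b[np.argsort(-b[:,0])]
print('side mark',np.median(al[red]),'front',b[:2].mean(0),r[2])
cv2.imwrite('pics/s16c.png',cv2.resize(d['image'][170:320,230:430,::-1],None,fx=4,fy=4,interpolation=2))
E
```

```text
[ 0.5443 -0.0799  0.0808] [-2.8903 -1.1932  0.0165] [-10.77   8.8   16.7 ] [ 1.2   1.46 -0.02] 0.17284463886480758 17.2833
mark along 0.14568636721985323
rect ((0.025898396968841553, -0.0020635873079299927), (0.24049565196037292, 0.06916091591119766), 1.3920849561691284) front mid [0.14611073 0.00085772]
z front 0.06086067608343193 z back 0.06287058619320862
side mark 0.14478222283021458 front [ 0.14350227 -0.00232944] 1.1167162656784058
```

View pics/s16c.png

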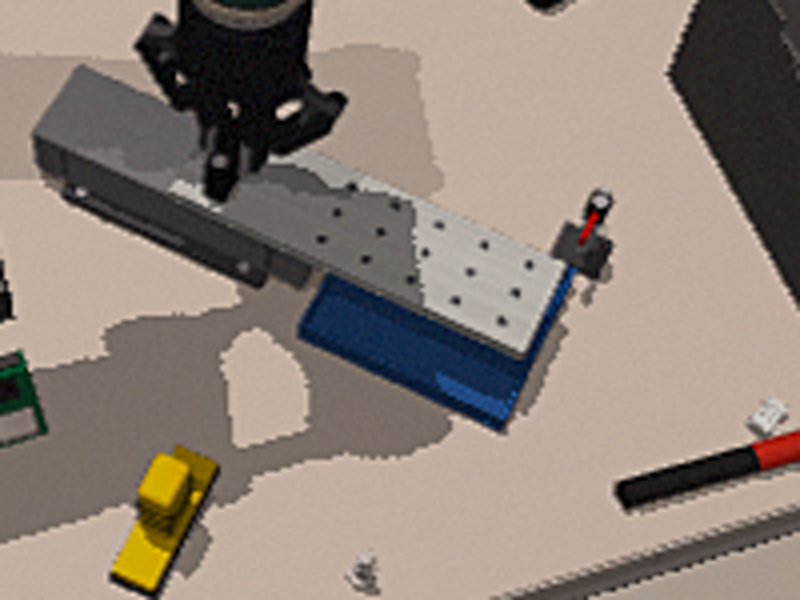

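Position is good (top +0.4 mm, side −1.3 mm), but the tool and plate have pitched by about 0.015 rad. I'll level them.

```bash
python3 - <<'E'
from h import *
s=read_state();A=R.from_rotvec(s['tcp_rot']).as_matrix();print(A.round(4))
plan(s['tool_pos'],np.degrees(np.arctan2(A[1,1],A[0,1])),s)
E
```

```text
[[ 0.7087  0.7053 -0.0153]
 [ 0.7055 -0.7087  0.0095]
 [-0.0041 -0.0175 -0.9998]]
slide [0. 0. 0.] rot [-0.0175  0.0041  0.    ] rows>= 0.1
```

>>> play_rows:
  slide:
    - [0, 0.1, 0.1]
    - [0, 0.1, 0.1]
    - [0, 0.1, 0.1]
    - [0, 0.1, 0.1]
  delta_rot:
    - [-0.012, 0, 0]
    - [-0.022, 0, 0]
    - [-0.022, 0, 0]
    - [-0.022, 0, 0]

```text
time: 17.67
tool_pos: [0.5441, -0.0797, 0.08]
tcp_rot: [2.9, 1.197, -0.005]
wrist_force: [-4.6, 3.3, 7.0]
width: 0.174
```

```bash
python3 m.py t17; python3 - <<'E'
from h import *
s=read_state();A=R.from_rotvec(s['tcp_rot']).as_matrix();print(A[2].round(4))
E
```

```text
[ 0.544  -0.0797  0.08  ] [ 2.9004  1.1974 -0.0055] [-5.41  3.38  7.26] [0.84 0.8  0.03] 0.17469184291549864 17.7167
mark along 0.14590889907790444
rect ((0.02111637592315674, 0.00027126818895339966), (0.24850979447364807, 0.07083804905414581), 0.5513989329338074) front mid [0.14536552 0.00146705]
z front 0.0627662813235586 z back 0.06226386027962383
[-0.0047  0.0022 -1.    ]
```

```bash
python3 m.py t18; python3 - <<'E'
from h import *
print(finish_job()); s=read_state();print(s['time'],s['tool_pos'],s['wrist_force'])
E
```

```text
[ 0.5441 -0.0797  0.08  ] [ 2.9005  1.1973 -0.0054] [-4.91  3.13  8.37] [ 0.78  0.8  -0.02] 0.17432635156440443 17.7667
mark along 0.14556992719896733
rect ((0.020607799291610718, -0.00035916268825531006), (0.2508719861507416, 0.07011276483535767), 0.7388954162597656) front mid [0.14603336 0.00125844]
z front 0.06265617734954754 z back 0.06205709326727704
the job is handed in; nothing more can be done
None
the job is handed in; nothing more can be done
```

I wiped all three chips into the tray with the yellow scraper, stood it back on the bench, and slid the plate out to the pointer by its grip bar. I handed the job in at about 17.8 s, still holding the plate; no verdict was reported.

**Last checks**
- **Front edge:** the top camera put it within about 0.5 mm of the pointer tip. The side camera had it about 1.3 mm short just before the final levelling; I didn't repeat that view, and the levelling drew the tool back about 0.3 mm. Both are within the 7 mm allowed.
- **Position and angle:** the plate was about 1.3 mm off the centre line and about 0.01 rad off straight.
- **Flatness:** its front-to-tail tilt was about 0.005 rad. It had pitched nose-down by about 0.016 rad near the end, and I levelled it before handing in.
- **Hold:** the fingers were closed on the bar with the 60 N grip setting. The arm was pressing down with about 8 N.
- **Chips:** they lay flat in the tray when last seen. By the end the plate covered them, so I couldn't check them again.
- **Scraper:** upright and let go in the last pictures.
- **Other things on the bench:** no contact with them, and none looked displaced in the pictures; I didn't measure them again.

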